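# File the levelling shims in the narrowing slots

### The job

Put both horseshoe levelling shims away in the clear box: stand each one, prongs down and fully home, in the narrowest slot that takes it, the thick one in the widest slot and the thin one in the narrowest. The slotted insert can sit anywhere along its box, so feel lightly for each slot; never force a shim against the insert or box, and leave the other things on the bench where they are.

Things in the scene. Friction and masses are not known exactly. Their poses are not given: they have to be found in the camera images.
- shim_box: Clear acrylic box fixed to the bench, 96 x 180 mm (x, y), 38 mm high, holding a white slotted insert 86 x 150 mm. Origin: centre of its underside, z up. The insert's four ribs (tops 39 mm above the origin) leave three slots along the box's x, 86 mm long, floor 9 mm above the origin (30 mm deep), upright walls, square mouths. From +y to -y: 22, 18 (stays empty) and 14 mm wide.
- wide_slot (a point): Point fixed on the box where the mouth centre of the 22 mm slot is when the insert is pushed against the box's -y end wall: y = +29 mm, z = 39 mm in the box frame. The insert was left 3 to 21 mm from there towards the box's +y and is held fast there (it does not slide in use); how far is not measured, but the same for all slots. Rib on its -y side: 20 mm, +y side: 24 mm.
- narrow_slot (a point): The same for the 14 mm slot: y = -51 mm, z = 39 mm in the box frame, with the insert against the -y end wall; the true slot lies 3 to 21 mm from this point towards the box's +y. Ribs beside it: 24 mm wide on the +y side, 28 mm on the -y side. The empty 18 mm slot lies midway between the other two.
- shim_thick: Black plastic horseshoe shim 20 mm thick (its y), 56 mm long (x), 66 mm high (z), 55 to 102 g, standing on its two prongs on the bench. Origin: centre of its underside between the prong ends, z up. The prongs (each 21 mm long in x, 36 mm high) have a 14 mm gap between them open at the bottom; the solid bridge fills the top 30 mm. Same either way round.
- shim_thin: The same horseshoe shim but 12 mm thick (y), 33 to 61 g. Origin as for the thick one.
- screw_dispenser: Bystander: clear upright tub of screws, 60 mm across, 128 mm high, with black plunger on top. Origin: centre of underside.
- drill_guide: Bystander: white plastic drill guide block, 50 x 100 mm, 32 mm high at its lip. Origin: centre of underside.
- steel_square: Bystander: flat steel square, blade 30 mm wide and 200 mm along y, dark stock 100 mm along -x at its -y end, up to 13 mm high. Origin: bench level, mid width of the blade, 90 mm from the -y end of the square.
- spirit_level: Bystander: aluminium spirit level 230 (x) x 24 x 42 mm. Origin: centre of underside.
- anchor_bolt: Bystander: steel bolt with nut lying along its x, 68 mm long, 19 mm across flats, between the shims and the box. Origin: below its middle.
- tape_measure: Bystander: grey tape measure 72 x 36 x 64 mm. Origin: centre of underside.
- screwdriver: Bystander: screwdriver lying on the bench along its x.
There are look-alikes about, which are no part of the job. What is shaped like the shim_thin but green is not meant.

How it is judged:
At the end, for the whole second after the job is handed in: Both shims released and at rest on their slot floors (undersides 6 to 12 mm above the box underside), tilted under 0.15 rad, the thick one within 14 mm of y = +41 mm (22 mm slot), the thin one within 14 mm of y = -39 mm (14 mm slot) in the box frame (z of shim_thick in the frame of shim_box between 0.006 and 0.012 m and y of shim_thick in the frame of shim_box between 0.027 and 0.055 m and angle between each of shim_thick, shim_thin's own z axis and vertical below 0.15 rad and linear speed of each of shim_thick, shim_thin below 0.02 m/s and z of shim_thin in the frame of shim_box between 0.006 and 0.012 m and y of shim_thin in the frame of shim_box between -0.053 and -0.025 m); the robot touches nothing.
It fails at once if A shim is forced against the box or its insert with more than 60 N (contact force between any of shim_thick, shim_thin and shim_box above 60 N).
It fails at once if The robot itself presses on the box or its insert with more than 25 N (contact force between any of the fingers, the arm and shim_box above 25 N).
It fails at once if A bystander is moved by more than 20 mm (distance of any of screw_dispenser, drill_guide, steel_square, spirit_level, anchor_bolt, tape_measure, screwdriver from where it was at the start of the episode above 0.02 m).
It also fails if it takes over 64 s, if anything falls off the work surface, if the arm or the gripper's body presses on something with over 40 N, if the wrist force passes 120 N, or if a joint passes its speed limit or range.

### The arm

A 7-joint arm with a two-finger parallel gripper is mounted at the origin on the work surface. World frame = base frame: x ahead of the robot, y to its left, z up, the work surface at z = 0. Lengths are in m, angles in rad, forces in N, time in s.
With the tool pointing down it reaches from about 0.425 to 0.95 m from the base axis. Payload 4.7 kg.
Tool frame: the origin (TCP) lies between the finger pads; the fingertips stand 25 mm ahead of it and the grasp point (between the pads) lies 6 mm ahead of it; z points along the fingers, y is the line along which they close (so a half turn about z gives the same grasp; the last joint's range is limited). The gripper opens to 85 mm and grips with 20 to 120 N. Pads are 22 mm wide; open, the fingers measure 114 mm over their backs; the gripper's body (76 mm by 85 mm) begins 54 mm behind the grasp point. The pads swing forward as they close: fully open they stand 13 mm farther back than shut.
Start: joints at [-1.287, 0.469, -0.049, 1.532, 0.024, 1.141, -0.082], TCP at [0.208, 0.642, 0.229] pointing down, gripper open.
Joint ranges: [-2.59, 2.59], [-0.33, 1.99], [-1.39, 1.29], [0.1, 2.45], [-1.04, 4.18], [0.21, 1.99], [-2.66, 2.66]. Speed limits (rad/s): [2.57, 2.57, 3.14, 3.14, 3.14, 3.14, 3.14].

### API

Orientations are given as a 3x3 rotation matrix whose columns are the frame's x, y, z axes.
In Python, from rig import * gives the robot as it stands. Calls block until the motion is done:
- movep(position, orientation): joint-space move of the TCP to a pose.
- move_l(position, attitude=None, feed=0.15, until_force=None): straight line of the TCP; attitude=None keeps the orientation; feed is the mean speed in m/s. With until_force (N) it stops when the force on the tool has changed by that much, and returns True; else False.
- move_joints(angles): joint-space move.
- command_gripper(opening, newtons=None): finger opening in m; newtons is the grip in N (None keeps the last); returns when the fingers have stopped.
- sleep(seconds).
- inverse_kinematics(position, orientation): joint angles nearest the present ones, or None.
- sense(): the state.
- camera(name): name is "scene" or "top"; returns (picture, depth): 480x640x3 uint8, red, green, blue; 480x640 float32, m along the optical axis (not along the pixel's ray), 0 where there is no reading.
- camera_params(name): a dict with "K" (3x3 intrinsics, pixels), "dist" ([k1, k2, p1, p2, k3] as OpenCV has them; the pictures are not rectified), "position" and "rotation" of the camera in the world. Camera axes: x right, y down, z forward; pixel columns grow to the right and rows downward; lengths in m; the calibration is good to about 2 mm. A picture is of the moment at which its call begins. camera_params takes no time and is no camera call.
A pose or a line that the arm cannot do raises Unreachable and nothing moves.
- finish_job(): hands the job in; it is judged then, once.
The state is a dict: "time_s": time; "joint_pos": joint angles; "qd": joint speeds; "joint_efforts": joint torques, N m; "position": TCP position; "tcp_rot": TCP orientation; "wrist_force": force on the tool from outside, world axes, zero at the start; "ft_torque": the same for the moment, N m; "finger_gap": finger opening in m; "gripper_force": force on a finger pad.
Only numpy, scipy, OpenCV 4.12 (cv2) and the standard library are available. Lean on these libraries where they do the work, as an engineer would, in place of code of your own. Each camera call takes 0.05 s, during which the arm holds its last target. There are 200 camera calls.

## Working session

There is one attempt and no reset: what is moved stays moved. The work goes in short steps, each a Python script; the robot and the scene stay as the last script left them, time stands still between calls to the robot, and variables do not carry over. Pictures are saved under pics/ and viewed, at most 10 in all, crops included, and the job is handed in when it is done.

```bash
mkdir -p pics; ls
python3 - <<'E'
from rig import *
import numpy as np,cv2
for n in("scene","top"):
    p,d=camera(n);cv2.imwrite(f"pics/{n}0.png",p[:,:,::-1]);np.savez(f"pics/{n}0.npz",p=p,d=d);print(n,camera_params(n))
print(sense())
E
```

```text
pics
scene {'K': array([[579.63810904,   0.        , 324.53957625],
       [  0.        , 579.63810904, 241.12834056],
       [  0.        ,   0.        ,   1.        ]]), 'dist': array([-0.09000025,  0.        ,  0.        ,  0.        ,  0.        ]), 'position': array([1.0511052 , 0.58951812, 1.20154564]), 'rotation': array([[-0.78696862,  0.5009553 , -0.36017243],
       [ 0.61693467,  0.64693142, -0.44818673],
       [ 0.00848535, -0.57491175, -0.81817142]])}
top {'K': array([[475.14574773,   0.        , 324.84072296],
       [  0.        , 475.14574773, 238.79346184],
       [  0.        ,   0.        ,   1.        ]]), 'dist': array([-0.08985225,  0.        ,  0.        ,  0.        ,  0.        ]), 'position': array([ 0.34233715, -0.07557972,  0.983803  ]), 'rotation': array([[ 0.14854437, -0.96337457,  0.22325769],
       [-0.9889045 , -0.14506781,  0.03198794],
       [ 0.00157114, -0.22553217, -0.97423446]])}
{'time_s': 0.1, 'joint_pos': array([-1.28688685,  0.46936975, -0.04858661,  1.53357464,  0.02410041,
        1.14099691, -0.08230192]), 'qd': array([-9.36203811e-04, -1.75997728e-03,  4.11881009e-04, -3.54459078e-03,
        5.68167509e-04,  1.24424435e-03,  6.60085755e-05]), 'joint_efforts': array([ 7.12985366e-04, -5.11514854e+01, -4.70206118e-02, -2.38390946e+01,
        1.07660700e-02,  4.42541874e-03, -1.90754940e-05]), 'position': array([0.20754911, 0.6417443 , 0.22816022]), 'tcp_rot': array([[-9.51478875e-01,  3.07713699e-01, -4.79927454e-04],
       [ 3.07714066e-01,  9.51477365e-01, -1.69652648e-03],
       [-6.54043300e-05, -1.76188954e-03, -9.99998446e-01]]), 'wrist_force': array([0.37993611, 0.74774867, 0.36343781]), 'ft_torque': array([-0.01246096, -0.03347407,  0.01453832]), 'gripper_force': 0.0, 'finger_gap': 0.08524113930789992}
```

View pics/scene0.png

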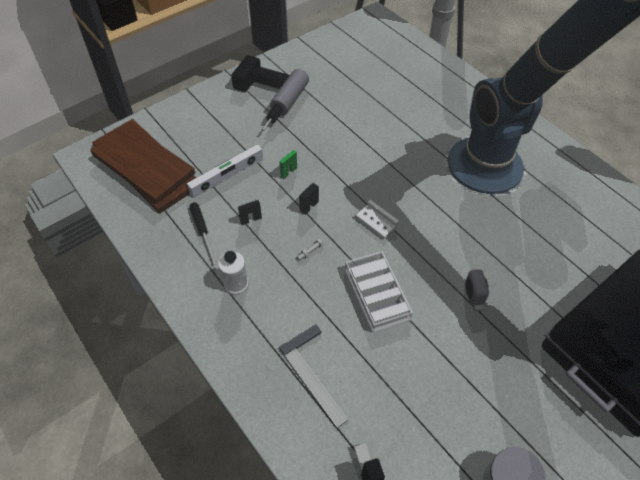

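View pics/top0.png

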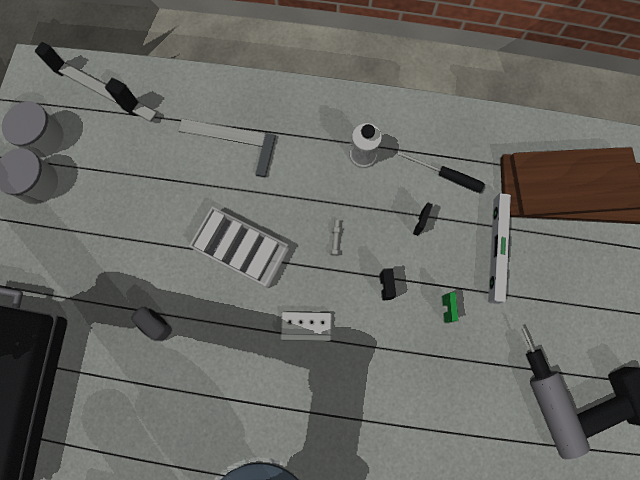

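Scene: box at top-image (240,247), thick shim at (389,285), thin shim at (424,218), green look-alike at (451,306), bolt at (336,237). Now measuring with depth.

```bash
cat > h.py <<'E'
import numpy as np,cv2
from rig import *
def cloud(cam,d):
    c=camera_params(cam);v,u=np.mgrid[0:480,0:640]
    n=cv2.undistortPoints(np.dstack([u,v]).reshape(-1,1,2).astype(float),c["K"],c["dist"]).reshape(480,640,2)
    P=np.dstack([n,np.ones((480,640))])*d[...,None]
    return P@c["rotation"].T+c["position"]
def project(cam,P):
    c=camera_params(cam);R=c["rotation"].T
    return cv2.projectPoints(np.atleast_2d(P).astype(float),cv2.Rodrigues(R)[0],-R@c["position"],c["K"],c["dist"])[0].reshape(-1,2)
def rect(m):
    (c,s,a)=cv2.minAreaRect((m[:,:2]*1000).astype(np.float32))
    if s[0]<s[1]: s=(s[1],s[0]);a+=90
    return np.array(c)/1000,s,(a+90)%180-90
def down(yaw):  # tool y axis at world angle yaw, z down
    s,c=np.sin(yaw),np.cos(yaw)
    return np.array([[-s,c,0],[c,s,0],[0,0,-1.]]).T.copy().T if False else np.column_stack([[s,-c,0],[c,s,0],[0,0,-1.]])
E
python3 - <<'E'
from h import *
C={n:cloud(n,np.load(f"pics/{n}0.npz")["d"]) for n in("scene","top")}
for name,(u,v,r) in dict(thick=(389,285,26),thin=(424,218,26),box=(240,247,62),green=(451,306,24),bolt=(336,237,26)).items():
    g=C["top"][v-3:v+3,u-3:u+3].reshape(-1,3);c0=np.median(g,0)[:2]
    for n in C:
        P=C[n].reshape(-1,3);m=P[np.linalg.norm(P[:,:2]-c0,axis=1)<(.12 if name=='box' else .06)]
        lo,hi=(.034,.043) if name=='box' else (.055,.072) if name!='bolt' else (.008,.03)
        m=m[(m[:,2]>lo)&(m[:,2]<hi)]
        if len(m)>5: print(name,n,len(m),rect(m),np.percentile(m[:,2],[5,50,95]).round(4))
p=np.load("pics/top0.npz")["p"]
a=cv2.resize(p[185:310,185:295,::-1],None,fx=4,fy=4,interpolation=cv2.INTER_CUBIC)
b=cv2.resize(p[185:310,360:440,::-1],None,fx=4,fy=4,interpolation=cv2.INTER_CUBIC)
cv2.imwrite("pics/crop.png",np.hstack([a,b]))
E
```

```text
thick scene 185 (array([ 0.48700192, -0.17994492]), (60.728797912597656, 23.397727966308594), 11.328912734985352) [0.0571 0.0656 0.0699]
thick top 318 (array([ 0.48592294, -0.18168846]), (56.536163330078125, 20.368165969848633), 13.514640808105469) [0.0622 0.0662 0.069 ]
thin scene 144 (array([ 0.63467926, -0.23690764]), (57.68288803100586, 17.693607330322266), -11.809226989746094) [0.0571 0.0652 0.0699]
thin top 178 (array([ 0.63213055, -0.23815823]), (56.699432373046875, 12.238155364990234), -13.675643920898438) [0.0603 0.066  0.0688]
box scene 1766 (array([0.52105402, 0.13061707]), (182.38339233398438, 99.26683807373047), 71.9893569946289) [0.0351 0.0394 0.0425]
box top 2548 (array([0.52033221, 0.13031874]), (181.35707092285156, 96.9447021484375), 71.40299224853516) [0.0358 0.0387 0.0415]
green scene 126 (array([ 0.45956287, -0.31063293]), (60.24497604370117, 19.07436180114746), 10.034526824951172) [0.0565 0.0651 0.0697]
green top 227 (array([ 0.45691034, -0.3113714 ]), (56.13957214355469, 13.747612953186035), 11.882987976074219) [0.0571 0.0655 0.0686]
bolt scene 171 (array([ 0.57801172, -0.05516482]), (86.53276824951172, 80.00650787353516), -20.46442413330078) [0.0088 0.0151 0.0228]
bolt top 248 (array([ 0.57278217, -0.06492149]), (74.13916015625, 21.580001831054688), 3.5804178714752197) [0.01   0.0147 0.0203]
```

View pics/crop.png

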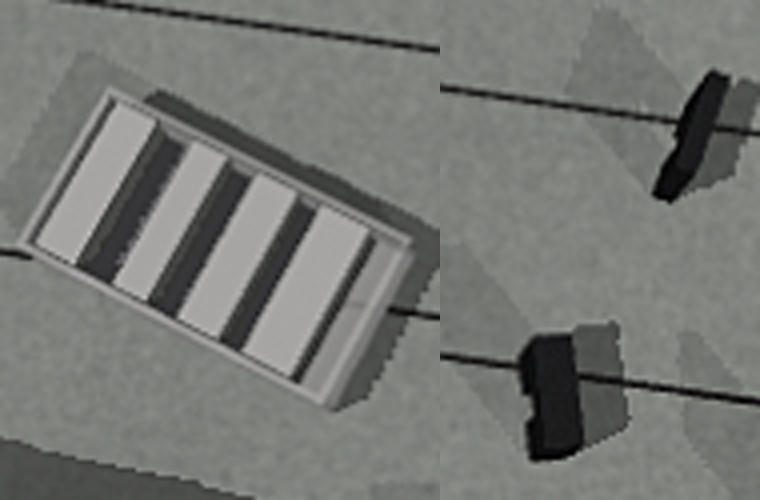

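Crop: rib edges and the three dark slots are clear; box's +y is to the left (wide slot left), insert sits toward +y. The shims match 56x20 and 56x12. Next: slot profile in the box frame, then pick the thick shim.

```bash
cat >> h.py <<'E'
def plane_uv(cam,z,B,yaw,xs,ys,img):
    "resample grey image on plane z in box frame"
    c,s=np.cos(yaw),np.sin(yaw)   # box x axis angle = yaw
    X,Y=np.meshgrid(xs,ys);P=np.stack([B[0]+c*X-s*Y,B[1]+s*X+c*Y,np.full_like(X,z)],-1).reshape(-1,3)
    uv=project(cam,P).reshape(*X.shape,2).astype(np.float32)
    return cv2.remap(cv2.cvtColor(img,cv2.COLOR_RGB2GRAY),uv[...,0],uv[...,1],cv2.INTER_LINEAR)
B=np.array([.5203,.1303]);BY=np.deg2rad(-18.5)
E
python3 - <<'E'
from h import *
xs=np.array([-.03,-.015,0,.015,.03]);ys=np.arange(-.1,.1,.0005)
for n in("top","scene"):
    img=np.load(f"pics/{n}0.npz")["p"]
    for x in xs:
        g=plane_uv(n,.039,B,BY,np.array([x-.004,x,x+.004]),ys,img).mean(1)
        g=cv2.GaussianBlur(g[:,None],(1,3),0)[:,0];d=np.diff(g)
        e=[(round(ys[i]*1000+.25,1),int(d[i]*10)/10) for i in range(2,len(d)-2) if abs(d[i])>4 and abs(d[i])==max(abs(d[i-2:i+3]))]
        print(n,x,*e)
command_gripper(.06,40)
q=np.deg2rad(13.5+90);p=np.array([.486,-.1815])
R=down(q);ok=[inverse_kinematics([*p,.2],R),inverse_kinematics([*p,.061],R),inverse_kinematics([*B,.2],down(BY+np.pi/2)),inverse_kinematics([.632,-.238,.061],down(np.deg2rad(76.3)))]
for o in ok: print(o if o is None else o.round(2))
movep([*p,.16],R);s=sense();print(s["time_s"],s["position"])
E
```

```text
top -0.03 (np.float64(-96.8), 6.1) (np.float64(-91.2), 5.9) (np.float64(-90.8), 5.9) (np.float64(-75.7), -15.5) (np.float64(-70.2), 17.0) (np.float64(-41.2), -16.3) (np.float64(-28.2), 15.3) (np.float64(-3.2), -16.5) (np.float64(14.3), 16.2) (np.float64(33.8), -16.2) (np.float64(37.3), -5.5) (np.float64(37.8), -5.5) (np.float64(56.3), 22.1) (np.float64(80.3), -17.6) (np.float64(84.8), 13.0) (np.float64(89.3), -6.6)
top -0.015 (np.float64(-97.2), 6.5) (np.float64(-96.8), 6.5) (np.float64(-91.2), 5.4) (np.float64(-75.7), -14.6) (np.float64(-69.7), 15.5) (np.float64(-41.2), -20.3) (np.float64(-27.7), 16.5) (np.float64(-3.7), -17.1) (np.float64(14.3), 18.7) (np.float64(33.3), -14.0) (np.float64(36.3), -9.7) (np.float64(48.8), 4.0) (np.float64(56.3), 16.8) (np.float64(80.3), -14.3) (np.float64(84.3), 11.9) (np.float64(88.8), -7.0)
top 0.0 (np.float64(-96.2), 6.0) (np.float64(-90.8), 5.8) (np.float64(-86.8), -4.3) (np.float64(-75.7), -13.0) (np.float64(-70.2), 16.0) (np.float64(-41.2), -17.4) (np.float64(-28.2), 15.7) (np.float64(-3.2), -18.0) (np.float64(14.3), 18.3) (np.float64(33.8), -1
[... 2230 characters left out ...]
.float64(-70.7), 7.8) (np.float64(-41.2), -8.0) (np.float64(-28.2), 6.7) (np.float64(-26.7), 6.8) (np.float64(-3.7), -8.3) (np.float64(14.8), 7.9) (np.float64(35.3), -8.0) (np.float64(56.3), 8.3) (np.float64(80.3), -7.6) (np.float64(85.3), 4.2) (np.float64(89.8), -5.5) (np.float64(95.8), 5.5)Traceback (most recent call last):
  File "<stdin>", line 12, in <module>
  File "scipy/spatial/transform/_rotation.pyx", line 1143, in scipy.spatial.transform._rotation.Rotation.from_matrix
ValueError: Non-positive determinant (left-handed or null coordinate frame) in rotation matrix 0: [[ 0.97236992 -0.23344536  0.        ]
 [ 0.23344536  0.97236992  0.        ]
 [ 0.          0.         -1.        ]].
```

```bash
python3 - <<'E'
s=open('h.py').read();i=s.index("    s,c=np.sin(yaw)");j=s.index("def plane_uv")
open('h.py','w').write(s[:i]+"    s,c=np.sin(yaw),np.cos(yaw)\n    return np.column_stack([[-s,c,0],[c,s,0],[0,0,-1.]])\nSH=.0161\ndef boxpt(x,y): return B+[np.cos(BY)*x-np.sin(BY)*y,np.sin(BY)*x+np.cos(BY)*y]\n"+s[j:])
E
python3 - <<'E'
from h import *
command_gripper(.06,40)
q=np.deg2rad(13.5+90);p=np.array([.486,-.1815]);R=down(q)
for o in [inverse_kinematics([*p,.2],R),inverse_kinematics([*p,.061],R),inverse_kinematics([*boxpt(0,.045),.2],down(BY+np.pi/2)),inverse_kinematics([.632,-.238,.061],down(np.deg2rad(76.3)))]: print(o if o is None else o.round(2))
movep([*p,.16],R);s=sense();print(s["time_s"],s["position"],s["wrist_force"])
pic,d=camera("top");cv2.imwrite("pics/top1.png",pic[130:370,280:600,::-1].repeat(2,0).repeat(2,1))
E
```

```text
[-0.42  0.32  0.87  1.97 -0.29  0.98  2.39]
[-0.14  0.48  0.53  2.08 -0.38  0.68  2.45]
[-0.58  0.31  0.24  1.85 -0.09  0.99  0.95]
[-0.01  0.68  0.46  1.69 -0.38  0.86  1.94]
3.75 [ 0.48642243 -0.18082526  0.15996241] [ 1.45086397 -0.0390505  -0.60988609]
```

View pics/top1.png

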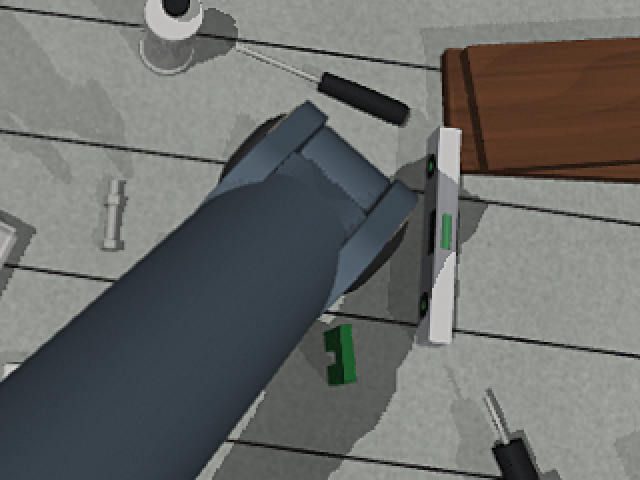

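The arm blocks the top view here, but the green look-alike (crop 341,353) and bolt are clear of it. Grasping by the numbers.

Run:
```python
from h import *
h=move_l([.486,-.1815,.061],feed=.1,until_force=6);s=sense();print(h,s["position"])
if not h:
    command_gripper(.012,40);s=sense();print(s["finger_gap"],s["gripper_force"],s["position"],s["wrist_force"])
    move_l([.486,-.1815,.15],feed=.15)
    b=boxpt(0,.0290+SH)
    R=down(BY+np.pi/2);movep([*b,.15],R);move_l([*b,.113],feed=.1)
    s=sense();print(s["time_s"],s["finger_gap"],s["position"]-[*b,.113],s["wrist_force"])
    pic,d=camera("scene");np.savez("pics/s2.npz",p=pic,d=d)
    u,v=project("scene",[*b,.05])[0].astype(int);cv2.imwrite("pics/s2.png",cv2.resize(pic[v-60:v+60,u-75:u+75,::-1],None,fx=5,fy=5,interpolation=cv2.INTER_CUBIC))
    print(u,v)
```

```text
False [ 0.48647539 -0.18175178  0.06152151]
0.01762520139686642 39.10905363969505 [ 0.48633881 -0.18168432  0.06147885] [-0.88214615  0.41059945  5.19235214]
8.0 0.017759101784262613 [ 0.00018004 -0.0006779  -0.00011289] [ 0.0792659   0.47586262 -0.869074  ]
386 300
```

View pics/s2.png

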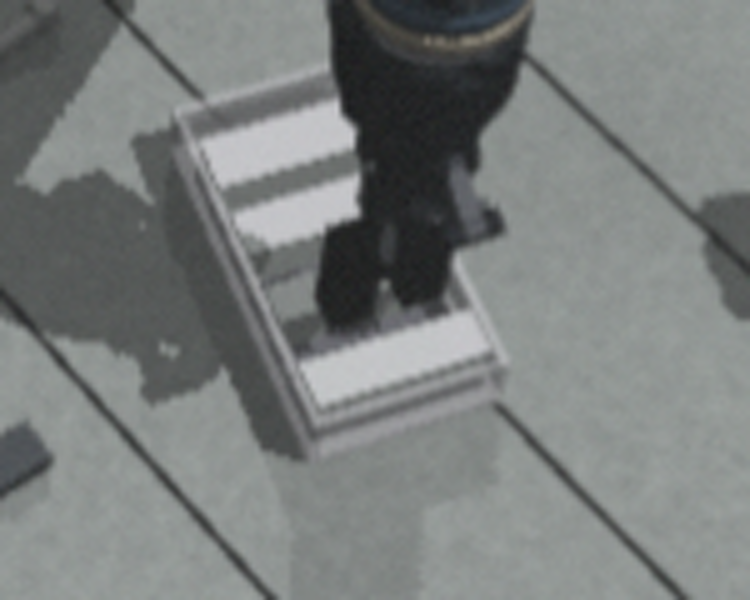

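Thick shim held upright, prongs over the wide slot at crop (390,300). Feeling for it gently.

```bash
cat >> h.py <<'E'
def feel(ynom,hgt,offs,dx=0.,N=5):
    "hgt: TCP height above shim underside. Returns offset that went in"
    for o in offs:
        b=boxpt(dx,ynom+SH+o);move_l([*b,.0425+hgt],feed=.06);sleep(.15)
        hit=move_l([*b,.030+hgt],feed=.025,until_force=N);s=sense()
        e=s["position"][:2]-B;yb=-np.sin(BY)*e[0]+np.cos(BY)*e[1]
        print(f"off {o*1000:.1f} hit {hit} bottom {1000*(s['position'][2]-hgt):.1f} y {yb*1000-1000*ynom-1000*SH:.2f} F {s['wrist_force'].round(1)} t {s['time_s']:.1f}")
        if not hit: return o
def seat(ynom,hgt,o,dx=0.):
    b=boxpt(dx,ynom+SH+o);hit=move_l([*b,.0095+hgt],feed=.04,until_force=8)
    s=sense();print("seat",hit,1000*(s["position"][2]-hgt),s["wrist_force"].round(1));return s
E
python3 - <<'E'
from h import *
o=feel(.029,.0615,np.array([0,1,-1,2,-2,3,-3])/1000)
if o is not None: seat(.029,.0615,o)
E
```

```text
off 0.0 hit False bottom 29.9 y -0.03 F [ 0.2 -0.  -0.4] t 9.2
seat True 8.979065921935202 [-0.7  0.7  4.5]
```

Run:
```python
from h import *
b=boxpt(0,.029+SH);s=sense()
command_gripper(.045,40);print(sense()["wrist_force"].round(1))
move_l([*b,.17],feed=.2)
p=[.632,-.238];movep([*p,.15],down(np.deg2rad(76.3)))
h=move_l([*p,.061],feed=.1,until_force=6);s=sense();print(h,s["position"])
if not h:
    command_gripper(.005,40);s=sense();print(s["finger_gap"],s["gripper_force"],s["position"],s["wrist_force"])
    move_l([*p,.15],feed=.15)
    pic,d=camera("top");np.savez("pics/t3.npz",p=pic,d=d)
    m=cloud("top",d).reshape(-1,3);e=(m[:,:2]-B)@np.array([[np.cos(BY),-np.sin(BY)],[np.sin(BY),np.cos(BY)]])
    k=(abs(e[:,0])<.04)&(abs(e[:,1]-.045)<.03)&(m[:,2]>.05)&(m[:,2]<.1)
    print(k.sum(),e[k].mean(0),np.percentile(m[k,2],[5,50,95]))
    b=boxpt(0,-.051+SH);movep([*b,.15],down(BY+np.pi/2));move_l([*b,.11],feed=.1)
    s=sense();print(s["time_s"],s["finger_gap"])
    pic,d=camera("scene");u,v=project("scene",[*b,.05])[0].astype(int);cv2.imwrite("pics/s3.png",cv2.resize(pic[v-60:v+60,u-75:u+75,::-1],None,fx=5,fy=5,interpolation=cv2.INTER_CUBIC))
```

```text
[-0.6 -0.8 -0.4]
False [ 0.6324967  -0.2384345   0.06171708]
0.010302966953632349 39.15693551301956 [ 0.63233681 -0.23826845  0.06172757] [-0.66574704 -0.25243057  3.37272114]
65 [0.0177029  0.04755288] [0.07281171 0.0751213  0.07790852]
16.425 0.009941166726508001
```

View pics/s3.png

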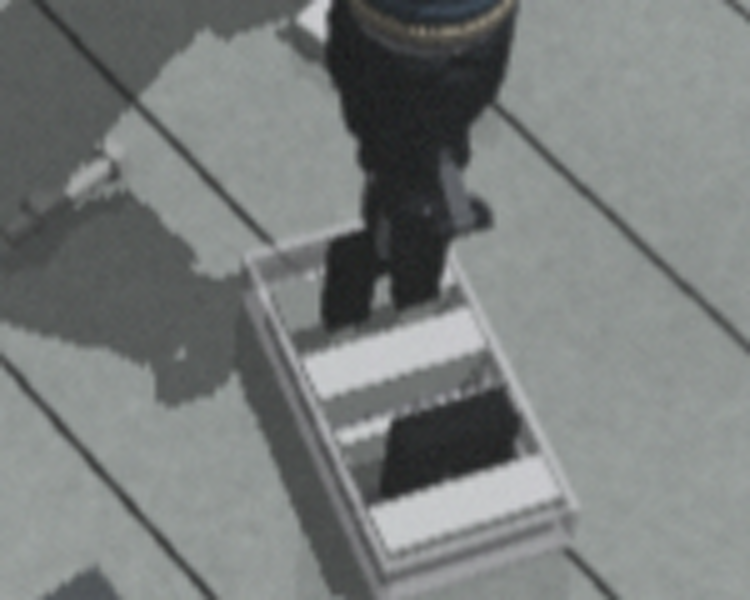

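Thick shim is seated in the wide slot (crop 450,440, top at z=75 mm as it should be); the thin one hangs prongs-down over the narrow slot (385,280).

Run:
```python
from h import *
o=feel(-.051,.0617,np.array([0,1,-1,2,-2,3,-3])/1000)
if o is not None and seat(-.051,.0617,o)["position"][2]-.0617<.0115:
    command_gripper(.04,40);b=boxpt(0,-.051+SH+o)
    move_l([*b,.2],feed=.2);movep([.35,.45,.25],down(BY+np.pi/2))
    pic,d=camera("scene");u,v=project("scene",[*B,.05])[0].astype(int);cv2.imwrite("pics/s4.png",cv2.resize(pic[v-60:v+60,u-75:u+75,::-1],None,fx=5,fy=5,interpolation=cv2.INTER_CUBIC))
    for n in("scene","top"):
        m=cloud(n,camera(n)[1]).reshape(-1,3);e=(m[:,:2]-B)@np.array([[np.cos(BY),-np.sin(BY)],[np.sin(BY),np.cos(BY)]])
        for y in(.045,-.035):
            k=(abs(e[:,0])<.045)&(abs(e[:,1]-y)<.03)&(m[:,2]>.065)&(m[:,2]<.1);print(n,y,k.sum(),e[k].mean(0),np.percentile(m[k,2],[5,50,95]))
    print(sense()["time_s"])
```

```text
off 0.0 hit False bottom 29.9 y -0.07 F [ 0.4  0.5 -0.6] t 17.5
seat True 8.925532345904395 [-0.6  0.7  5.1]
scene 0.045 253 [0.00067442 0.04827802] [0.06710274 0.0753506  0.07895479]
scene -0.035 160 [ 0.00080953 -0.03197349] [0.06753169 0.07452765 0.07935479]
top 0.045 323 [-0.00210486  0.0430436 ] [0.06769335 0.07514129 0.07744687]
top -0.035 190 [-0.00169261 -0.03669411] [0.06695548 0.07467965 0.07728811]
20.8833
```

```bash
ls pics/s4.png
```

```text
pics/s4.png
```

View pics/s4.png

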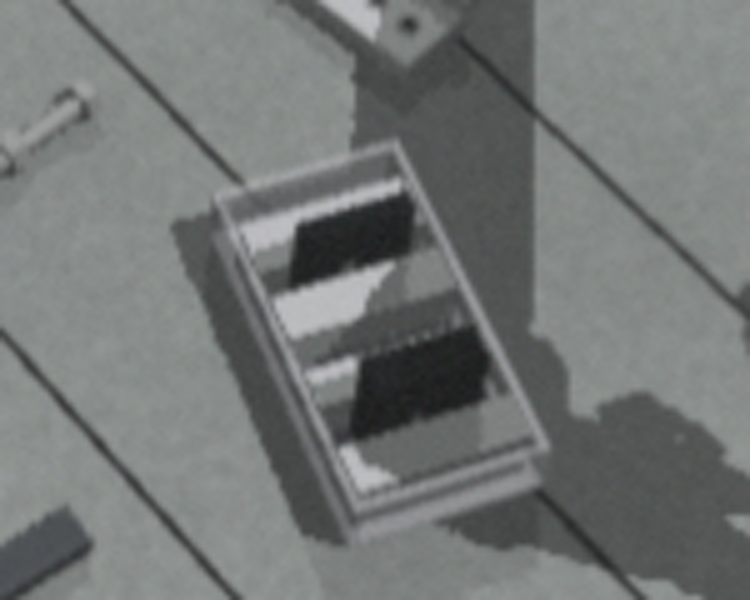

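Both shims stand fully home in their slots (thin at crop 355,240, thick at 420,380); their tops measure 75 mm as they should, and the robot is clear.

```bash
python3 -c "
from rig import *
print(finish_job())"
```

```text
the job is handed in; nothing more can be done
None
```

Job handed in at about 21 s: the thick shim is in the 22 mm slot and the thin one in the 14 mm slot, both standing upright on the slot floors and released; each went in at the first try with about 5 N or less at the wrist.

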